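# Rack the sample jars, press their caps home and shut the cover

## Task

Stand every sample jar on the bench upright in a pocket of its own in the sample rack and press each orange cap down until it is fully home, then swing the rack's cover down until it is fully shut. The jars are thin-walled, so be gentle: never squeeze or press one with more than about 30 N. Leave the bottles, the beaker, the scoop and the empty spare caps where they are.

Things in the scene. Friction and masses are not known exactly. Their poses are not given: they have to be found in the camera images.
- rack: Fixed white sample rack, 344 mm along its y, 92 mm deep. Origin under its centre; z up; +x points to its back, where a plate (x 35 to 43 mm, top at z 68 mm) carries the hinged cover; the front (-x) is open. Four square pockets in a row along y, 82 mm apart, each 56 x 56 mm inside: floor at z 8 mm, blue walls up to z 20 mm; walls between pockets 26 mm thick.
- cover (a joint): Angle (rad) of the rack cover: clear plate, blue rims, 330 mm long (rack y), 86 mm from hinge to free edge, 12 mm thick. 0 = shut: level over the pockets, underside 70, top 82 mm above the bench, 4 mm clear of caps that are home; a proud cap may stop it. Opens up and back; 1.57 = upright, 2.4 = stop. Starts leaning back. Stiff hinge: 2 to 3 N at the free edge moves it, it stays where left.
- cover_hinge (a point): Middle of the hinge line of the cover, 72.5 mm above the bench, 46 mm behind the rack centre (along rack +x). The line runs along the rack y. Axes turn with the cover: -x points from hinge to free edge, z out of its outer face, which lies 9.5 mm from the hinge line (up when shut, backwards when upright).
- cover_edge (a point): Middle of the cover's free edge, 86 mm from the hinge.
- pocket1 (a point): Centre of the floor of pocket 1 of the rack (8 mm above the bench); axes as the rack's. Any pocket will do for any jar.
- pocket2 (a point): Centre of the floor of pocket 2 of the rack (8 mm above the bench); axes as the rack's. Any pocket will do for any jar.
- pocket3 (a point): Centre of the floor of pocket 3 of the rack (8 mm above the bench); axes as the rack's. Any pocket will do for any jar.
- pocket4 (a point): Centre of the floor of pocket 4 of the rack (8 mm above the bench); axes as the rack's. Any pocket will do for any jar.
- jar1: Loose thin-walled sample jar with orange cap, round, 46 mm across (body and cap alike), 0.11 to 0.19 kg; 3 or 4 of the 5 jars are present. Origin under its centre, z = its axis, up. White body to 36 mm, then a green neck on which the cap slides: height 58 mm with the cap home, up to 66 mm when proud (the green band shows while it is proud). May be held by body or cap.
- cap1 (a joint): How far the cap of this jar is pushed down, in m: 0 = 8 mm proud, 0.008 = fully home on its stop. It starts 0 to 3 mm down, grips the neck with 7 N of friction (press with 8 to 15 N, straight down on its middle) and stays where it is left. The cap is 22 mm high with a flat top.
- jar2: Loose thin-walled sample jar with orange cap, round, 46 mm across (body and cap alike), 0.11 to 0.19 kg; 3 or 4 of the 5 jars are present. Origin under its centre, z = its axis, up. White body to 36 mm, then a green neck on which the cap slides: height 58 mm with the cap home, up to 66 mm when proud (the green band shows while it is proud). May be held by body or cap.
- cap2 (a joint): How far the cap of this jar is pushed down, in m: 0 = 8 mm proud, 0.008 = fully home on its stop. It starts 0 to 3 mm down, grips the neck with 7 N of friction (press with 8 to 15 N, straight down on its middle) and stays where it is left. The cap is 22 mm high with a flat top.
- jar3: Loose thin-walled sample jar with orange cap, round, 46 mm across (body and cap alike), 0.11 to 0.19 kg; 3 or 4 of the 5 jars are present. Origin under its centre, z = its axis, up. White body to 36 mm, then a green neck on which the cap slides: height 58 mm with the cap home, up to 66 mm when proud (the green band shows while it is proud). May be held by body or cap.
- cap3 (a joint): How far the cap of this jar is pushed down, in m: 0 = 8 mm proud, 0.008 = fully home on its stop. It starts 0 to 3 mm down, grips the neck with 7 N of friction (press with 8 to 15 N, straight down on its middle) and stays where it is left. The cap is 22 mm high with a flat top.
- jar4: Loose thin-walled sample jar with orange cap, round, 46 mm across (body and cap alike), 0.11 to 0.19 kg; 3 or 4 of the 5 jars are present. Origin under its centre, z = its axis, up. White body to 36 mm, then a green neck on which the cap slides: height 58 mm with the cap home, up to 66 mm when proud (the green band shows while it is proud). May be held by body or cap.
- cap4 (a joint): How far the cap of this jar is pushed down, in m: 0 = 8 mm proud, 0.008 = fully home on its stop. It starts 0 to 3 mm down, grips the neck with 7 N of friction (press with 8 to 15 N, straight down on its middle) and stays where it is left. The cap is 22 mm high with a flat top.
- jar5: Loose thin-walled sample jar with orange cap, round, 46 mm across (body and cap alike), 0.11 to 0.19 kg; 3 or 4 of the 5 jars are present. Origin under its centre, z = its axis, up. White body to 36 mm, then a green neck on which the cap slides: height 58 mm with the cap home, up to 66 mm when proud (the green band shows while it is proud). May be held by body or cap.
- cap5 (a joint): How far the cap of this jar is pushed down, in m: 0 = 8 mm proud, 0.008 = fully home on its stop. It starts 0 to 3 mm down, grips the neck with 7 N of friction (press with 8 to 15 N, straight down on its middle) and stays where it is left. The cap is 22 mm high with a flat top.
- spare1: Bystander: empty loose orange cap, 42 mm across, 13 mm high, lying open side up. Origin under its centre.
- spare2: Bystander: another such empty orange cap, 42 mm across, 13 mm high.
- white_bottle: Bystander: white plastic bottle, 60 mm across, 130 mm high. Origin under its centre.
- amber_bottle: Bystander: amber glass bottle, 54 mm across, 90 mm high. Origin under its centre.
- beaker: Bystander: glass beaker, 68 mm across, 80 mm high. Origin under its centre.
- scoop: Bystander: steel sample scoop about 170 mm long lying on the bench.
Mind the look-alikes: they are no part of the job. What is shaped like the jar1 but pink or yellow is not meant.

How it is judged:
By the outcome, as a careful person would: the job done as asked, in the order asked, and still so for the second after the job is handed in, with the robot touching nothing.
Of jar1, jar2, jar3, jar4, jar5 only 3 to 4 are there at a start; the rules pass over those that are not, and their reading is None.
At some moment in a run one of jar1, jar2, jar3, jar4, jar5 may be knocked a few centimetres aside while the robot is not near it.
It also fails if it takes over 210 s, if anything falls off the work surface, if the arm or the gripper's body presses on something with over 40 N, if the wrist force passes 120 N, or if a joint passes its speed limit or range.

## Robot

A 6-joint arm with a two-finger parallel gripper is mounted at the origin on the work surface. World frame = base frame: x ahead of the robot, y to its left, z up, the work surface at z = 0. Lengths are in mm, angles in rad, forces in N, time in s.
With the tool pointing down it reaches from about 350 to 875 mm from the base axis. Payload 4.2 kg.
Tool frame: the origin (TCP) lies midway between the tips of the shut fingers; the grasp point (between the pads) lies 19 mm behind it; z points along the fingers, y is the line along which they close (so a half turn about z gives the same grasp; the last joint's range is limited). The gripper opens to 85 mm and grips with 20 to 120 N. Pads are 22 mm wide; open, the fingers measure 114 mm over their backs; the gripper's body (76 mm by 85 mm) begins 54 mm behind the grasp point. The pads swing forward as they close: fully open they stand 13 mm farther back than shut.
Start: joints at [-1.078, 0.385, 0.008, 0, -1.194, -0.259], TCP at [144.815, -607.97, 231.312] pointing down, gripper open.
Joint ranges: [-3.14, 3.14], [-1.21, 2.06], [-1.07, 1.41], [-3.16, 2.05], [-2.99, -0.16], [-3.1, 3.1]. Speed limits (rad/s): [2.79, 2.79, 3.14, 3.14, 3.14, 3.14].

## Interface

Orientations are given as a unit quaternion [x, y, z, w].
In Python, from bench import read_state, get_image, job_done gives the robot as it stands.
- The arm moves only by the tool servo_tool, never from a script. Its arguments are lists of equal length, an entry for each row: "rotation": the turn, a rotation vector about the world's x, y, z scaled (see below), a list of three; "slide": the shift along the world's x, y, z scaled (see below), a list of three; "grip": the opening, from -1 (shut) to 1 (fully open). In form: {"rotation": [[rx, ry, rz], ...], "slide": [[tx, ty, tz], ...], "grip": [grip, ...]}. A call has 1 to 8 rows; each row is the pose to reach, as a shift and turn from the pose commanded when the call began, turning the shorter way round; what a row does not reach only later rows make up. The controller multiplies each number of a shift by 0.2 m and each number of a turn by 360 degrees. A row lasts 1/8 s, in which the tool goes at most 62.5 mm and 10.7 degrees, less where a joint would pass 70% of its speed; a pose out of reach is approached as far as the arm can. A call with a number of a shift or a turn outside -1 to 1 is refused whole. A call with a gripper value outside its range is refused whole. The fingers move at their own pace and stop on an object; the grip force is fixed at half the most. Time passes only in rows, so rows that repeat a pose let the fingers close. It gives the time, the measured TCP pose, the force, the opening and the grip force at its end, in the units of the state.
- read_state(): the state, without advancing time (a new reading comes with each control period).
- get_image(name): name is "side" or "top" or "wrist"; returns a dict with "image" (480x640x3 uint8, red, green, blue), "depth" (480x640 float32, mm along the optical axis (not along the pixel's ray), 0 where there is no reading), "camera_matrix" (3x3 intrinsics, pixels), "rvec" (rotation vector, rad) and "tvec" (3), from world to camera coordinates, as OpenCV has them; the wrist camera has in their place "hand_eye" (4x4, takes a point from camera to tool coordinates, whose origin is the TCP and whose axes are the flange's). Camera axes: x right, y down, z forward; pixel columns grow to the right and rows downward; lengths in mm; the calibration is good to about 2 mm. A picture is of the moment at which its call begins: read the wrist's pose just before it.
- job_done(): hands the job in; it is judged then, once.
The state is a dict: "clock": time; "joints": joint angles; "joint_vel": joint speeds; "joint_efforts": joint torques, N m; "position": TCP position; "ee_rot": TCP orientation; "contact_force": force on the tool from outside, world axes, zero at the start; "wrist_torque": the same for the moment, N m; "gripper_width": finger opening in mm; "grasp_force": force on a finger pad.
Only numpy, scipy, OpenCV 4.12 (cv2) and the standard library are available. Lean on these libraries where they do the work, as an engineer would, in place of code of your own. Each camera call takes 0.05 s, during which the arm holds its last target. There are 200 camera calls.

## Working session

There is one attempt and no reset: what is moved stays moved. The work goes in short steps, Python scripts to look and compute and a tool call to move; the robot and the scene stay as the last step left them, time stands still between calls to the robot, and variables do not carry over. Pictures are saved under pics/ and viewed, at most 14 in all, crops included, and the job is handed in when it is done.

Besides the shell and the picture viewer there is one more tool, called after "Request:" as name(argument=value, ...), one argument or row to a line, values as JSON. servo_tool: Moves the arm, as the interface text tells. Shifts and turns lie within -1 to 1; 1 stands for 0.2 m of shift or 360 degrees of turn. Its arguments: {"type":"object","properties":{"rotation":{"type":"array","items":{"type":"array","items":{"type":"number","minimum":-1,"maximum":1}}},"slide":{"type":"array","items":{"type":"array","items":{"type":"number","minimum":-1,"maximum":1}}},"grip":{"type":"array","items":{"type":"number"}}},"required":["rotation","slide","grip"]}

```bash
mkdir -p pics; cat > h.py <<'E'
import numpy as np, cv2
from bench import read_state,get_image,job_done
from scipy.spatial.transform import Rotation as R
def cloud(name):
    s=read_state(); d=get_image(name); K=d["camera_matrix"]; z=d["depth"].astype(float)
    v,u=np.mgrid[0:480,0:640]
    P=np.stack([(u-K[0,2])/K[0,0]*z,(v-K[1,2])/K[1,1]*z,z],-1)
    if name=="wrist":
        H=np.array(d["hand_eye"]); P=P@H[:3,:3].T+H[:3,3]
        P=R.from_quat(s["ee_rot"]).apply(P.reshape(-1,3)).reshape(P.shape)+s["position"]
    else:
        Rm=cv2.Rodrigues(np.array(d["rvec"]))[0]; P=(P-np.array(d["tvec"]).ravel())@Rm
    P[z==0]=np.nan
    return d["image"],P
def save(n,im): cv2.imwrite("pics/"+n+".png",cv2.cvtColor(im,cv2.COLOR_RGB2BGR))
E
python3 - <<'E'
from h import *
for n in ("top","side"):
    im,P=cloud(n); save(n+"0",im); np.save(n+"0.npy",P)
print(read_state())
E
```

```text
{'clock': 0.1, 'joints': array([-1.07840772e+00,  3.85496646e-01,  6.80074669e-03, -4.43796786e-04,
       -1.19402869e+00, -2.58596700e-01]), 'joint_vel': array([-0.00127295, -0.00042395,  0.00351033,  0.00263431,  0.00127657,
       -0.00073395]), 'joint_efforts': array([-8.86082307e-05, -3.93319452e+01,  1.88930994e+01,  4.19794366e+00,
       -2.59391178e-03,  8.14231754e-06]), 'position': array([ 144.69290182, -607.49295424,  230.33439898]), 'ee_rot': array([-1.16548575e-01,  9.93184503e-01,  9.72599551e-04, -1.61692558e-04]), 'contact_force': array([-1.05043811, -0.00838794,  0.38003001]), 'wrist_torque': array([0.00911319, 0.02545328, 0.01604462]), 'grasp_force': 0.0, 'gripper_width': 85.36325909129552}
```

View pics/top0.png

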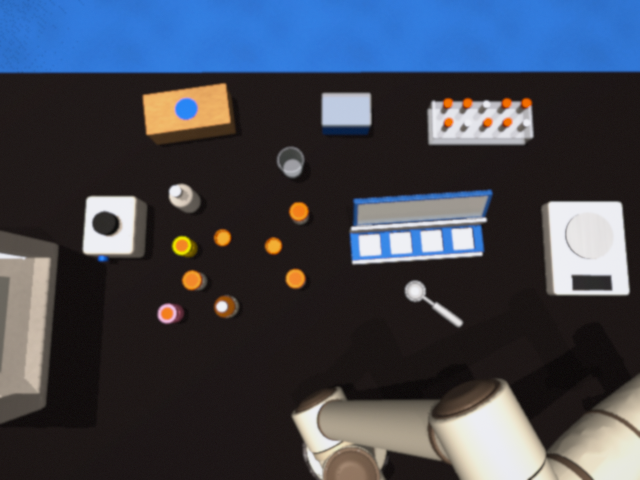

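View pics/side0.png

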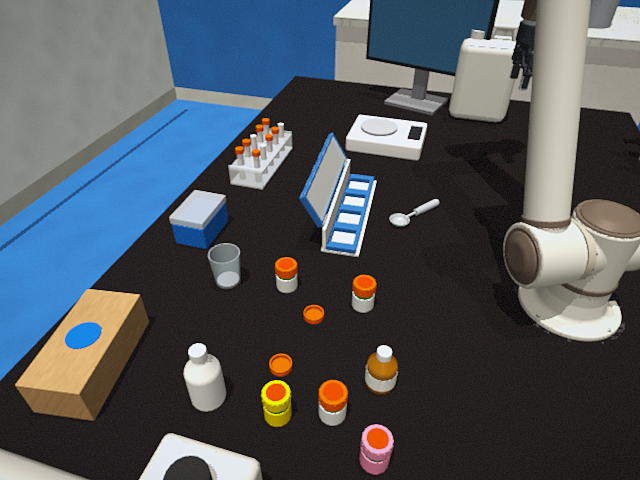

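The top view shows three white-bodied orange-capped jars at (299,212), (295,279) and (193,281). The yellow (183,246) and pink (169,313) ones are look-alikes, and the spare caps are at (222,237) and (273,246). The rack is at about (417,240), with its cover leaning back at the top.

```bash
python3 - <<'E'
from h import *
P=np.load("top0.npy"); im=cv2.imread("pics/top0.png")
np.set_printoptions(precision=1,suppress=True)
hsv=cv2.cvtColor(im,cv2.COLOR_BGR2HSV)
for n,(u,v) in dict(j1=(299,212),j2=(295,279),j3=(193,281),s1=(222,237),s2=(273,246),yel=(183,246),pink=(169,313),amber=(226,307),white=(183,195),beak=(291,162)).items():
    w=P[v-16:v+17,u-16:u+17].reshape(-1,3); hh=hsv[v-16:v+17,u-16:u+17].reshape(-1,3)
    m=(w[:,2]>8)&(np.abs(w[:,2]-np.nanmax(w[:,2]))<8) if n[0]!='b' else w[:,2]>8
    q=w[m]; print(n,len(q),(q.max(0)+q.min(0))/2,q.max(0)-q.min(0),np.median(q,0))
for n,(u,v) in dict(p1=(370,245),p2=(401,243),p3=(432,241),p4=(462,239),edgeL=(354,200),edgeR=(490,193),plateL=(353,229),plateR=(486,219),fl=(354,262),fr=(481,255),cov=(420,209)).items():
    print(n,np.nanmedian(P[v-1:v+2,u-1:u+2].reshape(-1,3),0))
# pocket white centres
g=(hsv[:,:,1]<40)&(hsv[:,:,2]>150)&(P[:,:,2]<14)&(P[:,:,2]>3)
c,l,st,ce=cv2.connectedComponentsWithStats(g.astype('uint8'))
for i in range(1,c):
    if st[i,4]>150:
        q=P[l==i]; print(st[i],np.median(q,0),(np.nanmax(q,0)+np.nanmin(q,0))/2)
E
```

```text
j1 176 [592.  123.2  67.7] [44.8 43.9  8. ] [590.9 124.2  66.2]
j2 98 [420.1 130.   71.5] [42.7 40.3  8. ] [416.4 130.2  68.8]
j3 220 [414.3 390.8  67.1] [43.1 46.2  8. ] [415.4 391.5  65.9]
s1 43 [530.  327.6  15.8] [38.4 41.1  7.9] [532.5 326.8  14.4]
s2 32 [507.8 192.4  17.3] [40.1 37.4  8. ] [504.8 187.4  15.2]
yel 166 [501.9 418.7  69.9] [46.3 46.4  8. ] [501.6 419.6  68.2]
pink 228 [330.6 449.2  68.3] [44.3 43.7  7.9] [330.5 448.4  67.5]
amber 72 [348.5 307.8  92.4] [24.2 23.2  7.8] [348.5 307.1  91.5]
white 93 [629.  423.5 131.6] [27.9 26.5  7.9] [627.3 422.2 131. ]
beak 479 [726.7 142.7  46.6] [73.8 77.1 77.2] [737.6 146.4  53.5]
p1 [510.1 -64.7  10.8]
p2 [ 516.  -147.1   10.1]
p3 [ 521.6 -230.1    8.5]
p4 [ 527.3 -309.9    8.4]
edgeL [604.8 -17.  143.6]
edgeR [ 619.5 -341.2  147.6]
plateL [543.8 -16.4  69. ]
plateR [ 580.3 -375.8    6.5]
fl [464.9 -22.    9.8]
fr [ 485.5 -360.5   -0.6]
cov [ 586.9 -178.7  112.8]
[431 139  93   5 403] [ 798.5 -359.8    7. ] [ 798.  -359.5    8.5]
[452 228  22  21 384] [ 529.8 -310.2    8.7] [ 530.1 -310.8    8.5]
[421 230  22  21 376] [ 524.  -228.5    8.5] [ 524.4 -228.4    8.6]
[390 232  22  21 388] [ 516.4 -145.8    8.6] [ 518.6 -145.7    8.5]
[359 234  22  22 386] [512.8 -64.5   8.8] [511.8 -63.7   8.6]
[352 252 130  12 371] [ 476.3 -183.9    8.3] [ 477.3 -187.5    8.4]
[406 282  19  18 203] [ 391.7 -182.2    7.9] [ 390.7 -180.5    8.5]
[307 447  16  33 154] [-40.6  80.9  10.9] [-38.8  79.8   8.5]
```

Request:
servo_tool(
  rotation=[
    [0,0,-0.0255],
    [0,0,-0.0255],
    [0,0,-0.0255],
    [0,0,-0.0255],
    [0,0,-0.0255],
  ],
  slide=[
    [0.61,1,0],
    [0.61,1,0],
    [0.61,1,0],
    [0.61,1,0],
    [0.61,1,0],
  ],
  grip=[1,1,1,1,1],
)

```text
clock: 0.72
position: [267.8, -405.7, 231.4]
ee_rot: [-0.039, 0.999, 0.0, 0.0]
contact_force: [0.0, -0.9, 1.1]
gripper_width: 85.3
grasp_force: 0.0
```

Request:
servo_tool(
  rotation=[
    [0,0,0],
    [0,0,0],
    [0,0,0],
    [0,0,0],
  ],
  slide=[
    [0.61,1,0],
    [0.61,1,0],
    [0.61,1,0],
    [0.61,1,0],
  ],
  grip=[1,1,1,1],
)

```text
clock: 1.23
position: [389.6, -206.7, 231.3]
ee_rot: [-0.037, 0.999, -0.0, 0.0]
contact_force: [0.5, -0.7, -1.0]
gripper_width: 85.8
grasp_force: 0.0
```

Request:
servo_tool(
  rotation=[
    [0,0,0],
    [0,0,0],
    [0,0,0],
    [0,0,0],
  ],
  slide=[
    [0.61,1,0],
    [0.61,1,0],
    [0.61,1,0],
    [0.61,1,0],
  ],
  grip=[1,1,1,1],
)

```text
clock: 1.72
position: [512.0, -6.5, 231.0]
ee_rot: [-0.037, 0.999, -0.0, -0.0]
contact_force: [0.5, -1.5, 0.1]
gripper_width: 85.5
grasp_force: 0.0
```

Request:
servo_tool(
  rotation=[
    [0,0,0],
    [0,0,0],
    [0,0,0],
    [0,0,0],
    [0,0,0],
  ],
  slide=[
    [0.2,0.5,0],
    [0.2,0.5,0],
    [0.2,0.5,0],
    [0.2,0.5,0],
    [0.2,0.5,0],
  ],
  grip=[1,1,1,1,1],
)

```text
clock: 2.35
position: [550.5, 90.6, 231.3]
ee_rot: [-0.036, 0.999, -0.0, -0.0]
contact_force: [-0.6, 0.8, 0.7]
gripper_width: 85.5
grasp_force: 0.0
```

```bash
cat >> h.py <<'E'
np.set_printoptions(precision=1,suppress=True)
def st():
    s=read_state(); z=R.from_quat(s["ee_rot"]).as_matrix()
    print("t",round(s["clock"],2),"pos",s["position"],"F",s["contact_force"],"w",round(s["gripper_width"],1),"g",round(s["grasp_force"],1)); print(z)
def orange(name,zmin=40):
    im,P=cloud(name); hsv=cv2.cvtColor(im,cv2.COLOR_RGB2HSV)
    g=(hsv[:,:,0]>4)&(hsv[:,:,0]<20)&(hsv[:,:,1]>150)&(hsv[:,:,2]>90)&(P[:,:,2]>zmin)&(P[:,:,2]<100)
    c,l,s,ce=cv2.connectedComponentsWithStats(g.astype('uint8'))
    for i in range(1,c):
        if s[i,4]>60:
            q=P[l==i]; t=q[q[:,2]>np.percentile(q[:,2],90)-4]
            print(name,ce[i],s[i,4],"mid",(t.max(0)+t.min(0))/2,"size",t.max(0)-t.min(0),"ztop",np.median(t[:,2]))
    return im,P
E
python3 - <<'E'
from h import *
st()
im,P=orange("top"); save("top1",im)
im,P=orange("wrist"); save("wrist1",im); np.save("wrist1.npy",P)
E
```

```text
t 2.35 pos [550.5  90.6 231.3] F [-0.6  0.8  0.7] w 85.5 g 0.0
[[-1.  -0.1 -0. ]
 [-0.1  1.  -0. ]
 [ 0.  -0.  -1. ]]
top [200.3 121. ] 294 mid [860.3 412.2  82.1] size [137.2 216.3   7.4] ztop 80.81209343652557
top [295.3 278. ] 269 mid [418.9 128.9  70.2] size [45.  43.   8.4] ztop 67.93331568264404
top [192.2 279.6] 286 mid [414.3 390.6  67.7] size [42.9 45.2  8. ] ztop 65.75707818577345
top [166.6 313.2] 94 mid [330.5 449.8  70.7] size [24.7 23.5  8. ] ztop 68.04652628992224
wrist [620.7   2.3] 172 mid [370.9 308.8  57.6] size [ 4.3 22.6  5.4] ztop 57.14402674028608
wrist [380.3  49.2] 3298 mid [417.3 130.5  66.4] size [46.6 45.8  6. ] ztop 66.3883322764202
wrist [348.2 256.7] 1977 mid [589.3 123.5  64.6] size [45.8 46.6  5.4] ztop 65.03826121785418
```

View pics/wrist1.png

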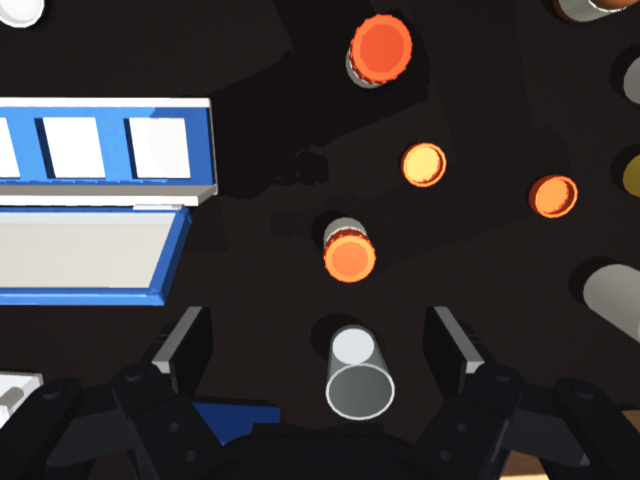

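View pics/top1.png

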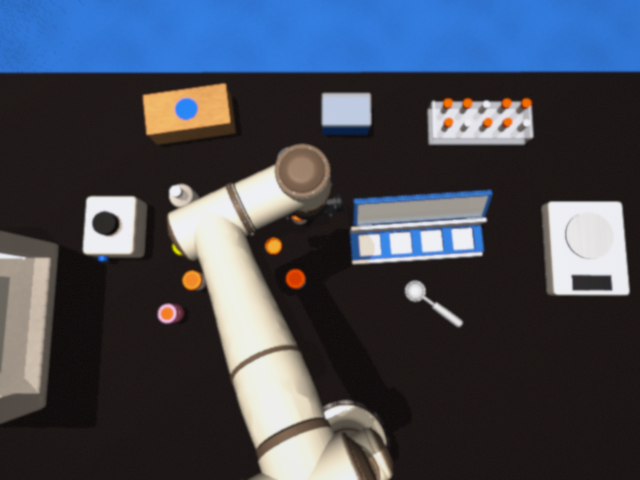

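The wrist view shows jar 1 at (348,257), jar 2 at (380,49) and no jar behind the cover. The top view shows no jar in the area the arm had hidden, so there are three jars. I'm going for jar 1 at (590,123.5).

Request:
servo_tool(
  rotation=[
    [0,0,0],
    [0,0,0],
    [0,0,0],
    [0,0,0],
    [0,0,0],
    [0,0,0],
    [0,0,0],
    [0,0,0],
  ],
  slide=[
    [0.2,0.165,0],
    [0.2,0.165,-0.25],
    [0.2,0.165,-0.5],
    [0.2,0.165,-0.7],
    [0.2,0.165,-0.85],
    [0.2,0.165,-1],
    [0.2,0.165,-1],
    [0.2,0.165,-1],
  ],
  grip=[1,1,1,1,1,1,0.6,0.3],
)

```text
clock: 3.45
position: [591.8, 125.0, 32.7]
ee_rot: [-0.037, 0.999, 0.0, 0.001]
contact_force: [-0.2, -0.9, -0.1]
gripper_width: 55.6
grasp_force: 0.0
```

Request:
servo_tool(
  rotation=[
    [0,0,0],
    [0,0,0],
    [0,0,0],
    [0,0,0],
  ],
  slide=[
    [0,0,0],
    [0,0,0],
    [0,0,0],
    [0,0,0],
  ],
  grip=[0.15,0.12,0.1,0.1],
)

```text
clock: 3.95
position: [591.0, 125.0, 31.7]
ee_rot: [-0.037, 0.999, 0.0, 0.0]
contact_force: [0.3, -1.9, 0.3]
gripper_width: 47.2
grasp_force: 0.7
```

Request:
servo_tool(
  rotation=[
    [0,0,0],
    [0,0,0],
    [0,0,0],
  ],
  slide=[
    [0,0,0],
    [0,0,0],
    [0,0,0],
  ],
  grip=[0.08,0.07,0.07],
)

```text
clock: 4.32
position: [590.8, 125.0, 31.4]
ee_rot: [-0.037, 0.999, -0.0, -0.0]
contact_force: [0.0, -1.3, 2.5]
gripper_width: 46.0
grasp_force: 5.5
```

Request:
servo_tool(
  rotation=[
    [0,0,0],
    [0,0,0],
    [0,0,0],
  ],
  slide=[
    [0,0,0],
    [0,0,0],
    [0,0,0],
  ],
  grip=[0.06,0.05,0.05],
)

```text
clock: 4.7
position: [590.8, 125.0, 31.5]
ee_rot: [-0.037, 0.999, -0.0, 0.0]
contact_force: [-0.3, -2.7, 3.7]
gripper_width: 45.4
grasp_force: 25.0
```

Request:
servo_tool(
  rotation=[
    [0,0,0],
    [0,0,0],
    [0,0,0],
    [0,0,0],
    [0,0,0],
  ],
  slide=[
    [0,0,0.03],
    [0,0,0.1],
    [0,0,0.2],
    [0,0,0.3],
    [0,0,0.3],
  ],
  grip=[0.058,0.058,0.058,0.058,0.058],
)

```text
clock: 5.32
position: [592.0, 125.8, 93.5]
ee_rot: [-0.037, 0.999, 0.001, 0.002]
contact_force: [0.0, -0.1, -1.8]
gripper_width: 45.1
grasp_force: 24.5
```

Request:
servo_tool(
  rotation=[
    [0,0,0],
    [0,0,0],
    [0,0,0],
    [0,0,0],
    [0,0,0],
    [0,0,0],
    [0,0,0],
    [0,0,0],
  ],
  slide=[
    [-0.1,0,0.1],
    [-0.25,0,0.1],
    [-0.4,-0.1,0.1],
    [-0.4,-0.3,0.1],
    [-0.4,-0.55,0.1],
    [-0.4,-0.8,0.1],
    [-0.4,-0.94,0.1],
    [-0.4,-0.94,0.1],
  ],
  grip=[0.062,0.062,0.062,0.062,0.062,0.062,0.062,0.062],
)

```text
clock: 6.32
position: [510.0, -64.5, 110.5]
ee_rot: [-0.035, 0.999, 0.0, -0.001]
contact_force: [-0.7, 0.6, -1.4]
gripper_width: 45.5
grasp_force: 20.2
```

```bash
python3 - <<'E'
from h import *
st()
def pk(im,P):
    hsv=cv2.cvtColor(im,cv2.COLOR_RGB2HSV)
    g=(hsv[:,:,1]<40)&(hsv[:,:,2]>120)&(P[:,:,2]<14)&(P[:,:,2]>3)&(P[:,:,0]>480)&(P[:,:,0]<560)
    c,l,s,ce=cv2.connectedComponentsWithStats(g.astype('uint8'))
    for i in range(1,c):
        if s[i,4]>400:
            q=P[l==i]; print(s[i],np.median(q,0),(np.nanpercentile(q,1,0)+np.nanpercentile(q,99,0))/2,np.nanpercentile(q,99,0)-np.nanpercentile(q,1,0))
pk(cv2.cvtColor(cv2.imread("pics/wrist1.png"),cv2.COLOR_BGR2RGB),np.load("wrist1.npy"))
im,P=cloud("wrist"); save("wrist2",im); print(); pk(im,P)
E
```

```text
t 6.33 pos [510.  -64.5 110.5] F [-0.7  0.6 -1.4] w 45.5 g 20.2
[[-1.  -0.1 -0. ]
 [-0.1  1.   0. ]
 [ 0.   0.  -1. ]]
[  0 118  20  60 760] [ 527.1 -214.7    8.2] [ 520.6 -216.2    8.3] [55.5 17.6  3.5]
[  43  118   62   60 2994] [ 514.5 -148.6    8.3] [ 515.6 -148.5    8.4] [55.4 49.4  3.6]
[ 130  119   60   59 3132] [508.7 -65.2   8.4] [509.6 -65.1   8.4] [55.3 51.7  3.6]

[  0 174 129  10 652] [ 481.9 -251.9    8.3] [ 483.  -238.1    8.2] [ 5.9 80.6  3. ]
[  38  202   84   72 4997] [ 520.7 -230.1    8.3] [ 521.9 -230.1    8.3] [52.6 49.   3. ]
[ 158  202   83   73 5438] [ 514.9 -146.2    8.4] [ 516.  -146.1    8.4] [52.9 52.9  3. ]
[ 278  202   83   57 3328] [498.  -63.4   8.5] [501.3 -63.4   8.5] [36.4 55.6  3.1]
```

View pics/wrist2.png

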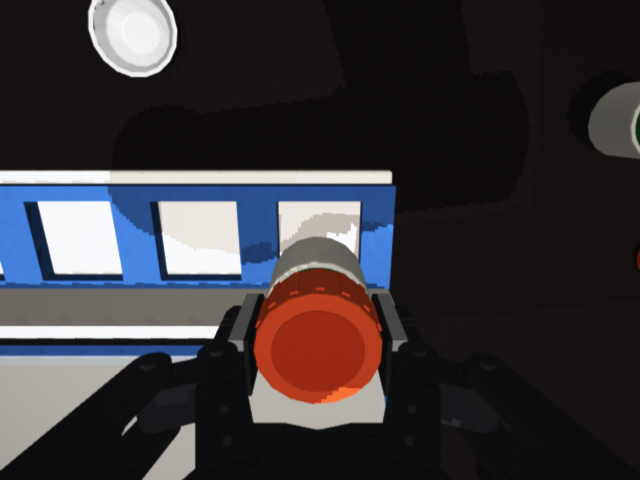

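Request:
servo_tool(
  rotation=[
    [0,0,0],
    [0,0,0],
    [0,0,0],
    [0,0,0],
    [0,0,0],
    [0,0,0],
    [0,0,0],
    [0,0,0],
  ],
  slide=[
    [0.01,0,0],
    [0.01,0,-0.08],
    [0.01,0,-0.16],
    [0.01,0,-0.24],
    [0.01,0,-0.3],
    [0.01,0,-0.33],
    [0.01,0,-0.345],
    [0.01,0,-0.345],
  ],
  grip=[0.062,0.062,0.062,0.062,0.062,0.062,0.062,0.062],
)

```text
clock: 7.38
position: [513.1, -62.9, 42.5]
ee_rot: [-0.037, 0.999, 0.0, 0.0]
contact_force: [0.4, 0.8, -1.5]
gripper_width: 45.2
grasp_force: 20.2
```

Request:
servo_tool(
  rotation=[
    [0,0,0],
    [0,0,0],
    [0,0,0],
    [0,0,0],
  ],
  slide=[
    [0,-0.005,-0.006],
    [0,-0.005,-0.012],
    [0,-0.005,-0.015],
    [0,-0.005,-0.015],
  ],
  grip=[0.062,0.062,0.062,0.062],
)

```text
clock: 7.88
position: [512.9, -64.0, 39.5]
ee_rot: [-0.037, 0.999, -0.0, 0.0]
contact_force: [-0.5, -0.2, -0.9]
gripper_width: 45.6
grasp_force: 20.3
```

Request:
servo_tool(
  rotation=[
    [0,0,0],
    [0,0,0],
    [0,0,0],
    [0,0,0],
    [0,0,0],
    [0,0,0],
    [0,0,0],
    [0,0,0],
  ],
  slide=[
    [0,0,-0.003],
    [0,0,-0.003],
    [0,0,0],
    [0,0,0.05],
    [0,0,0.2],
    [0,0,0.35],
    [0,0,0.35],
    [0,0,0.35],
  ],
  grip=[0.15,0.4,0.4,0.4,0.4,0.4,0.4,0],
)

```text
clock: 8.88
position: [512.4, -63.9, 109.3]
ee_rot: [-0.037, 0.999, 0.0, -0.0]
contact_force: [0.2, -0.9, 0.7]
gripper_width: 43.2
grasp_force: 0.0
```

Request:
servo_tool(
  rotation=[
    [0,0,0],
    [0,0,0],
    [0,0,0],
    [0,0,0],
    [0,0,0],
    [0,0,0],
  ],
  slide=[
    [-0.01,0,0],
    [-0.01,0,0],
    [-0.01,0,0],
    [-0.01,0,0],
    [-0.01,0,-0.07],
    [-0.01,0,-0.1],
  ],
  grip=[-1,-1,-1,-1,-1,-1],
)

```text
clock: 9.62
position: [510.0, -64.0, 87.9]
ee_rot: [-0.037, 0.999, -0.0, -0.001]
contact_force: [-0.3, 0.1, 1.0]
gripper_width: 0.2
grasp_force: 0.0
```

```bash
python3 - <<'E'
from h import *
st()
orange("side"); im,P=orange("wrist"); im2,_=cloud("side"); save("s3",np.vstack([im2[120:300,240:540]]*1).repeat(2,0).repeat(2,1)); orange("top")
E
```

```text
t 9.62 pos [510.  -64.   87.9] F [-0.3  0.1  1. ] w 0.2 g 0.0
[[-1.  -0.1 -0. ]
 [-0.1  1.  -0. ]
 [ 0.   0.  -1. ]]
side [342.7 221.9] 274 mid [510.2 -60.2  73.2] size [44.  39.9  5.9] ztop 73.21519004633299
side [364.3 285.6] 442 mid [416.9 130.6  66.6] size [45.2 45.7  5.8] ztop 66.33474890788555
side [381.8 367.7] 551 mid [345.9 311.9  69.2] size [36.4 31.1  8.2] ztop 67.98004191882723
side [332.9 395.1] 745 mid [411.6 392.5  64.8] size [45.6 44.3  6. ] ztop 64.58568666017592
side [275.3 391.9] 265 mid [500.3 421.3  67.1] size [31.3 30.9  5.3] ztop 66.83264917583824
side [377.2 438.2] 351 mid [328.9 450.1  67.4] size [31.4 31.6  5.7] ztop 66.98452772897504
wrist [316.9 270.9] 3292 mid [506.8 -63.7  72. ] size [39.  45.5  5.4] ztop 72.63022017114002
top [200.5 125.8] 207 mid [824.7 390.4  82.2] size [ 56.5 174.4   7.2] ztop 80.83481593393049
top [181.3 245. ] 98 mid [501.7 421.3  68.8] size [26.  26.7  5.5] ztop 67.99370514915077
top [192.2 279.6] 284 mid [414.3 391.5  68.4] size [43.  44.3  9.2] ztop 65.8036754415398
top [226.4 306. ] 195 mid [348.5 303.1  69.3] size [39.7 32.1  8.7] ztop 67.16135592593818
top [166.6 313.2] 95 mid [330.5 448.9  69.2] size [24.7 25.2  5.6] ztop 68.02234472516301
```

View pics/s3.png

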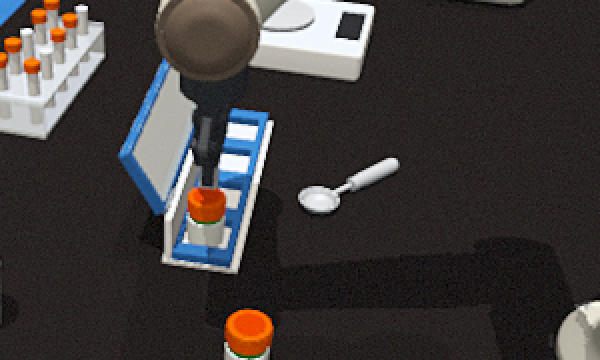

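Jar 1 stands upright in pocket 1 at crop (207,215) with its green band showing, and the cap top is at about 73 mm. Next I press it.

Request:
servo_tool(
  rotation=[
    [0,0,0],
    [0,0,0],
    [0,0,0],
    [0,0,0],
    [0,0,0],
  ],
  slide=[
    [0,0,-0.03],
    [0,0,-0.05],
    [0,0,-0.065],
    [0,0,-0.075],
    [0,0,-0.08],
  ],
  grip=[-1,-1,-1,-1,-1],
)

```text
clock: 10.45
position: [510.8, -64.0, 73.2]
ee_rot: [-0.037, 0.999, -0.0, -0.0]
contact_force: [0.2, 0.0, -0.8]
gripper_width: 0.2
grasp_force: 0.0
```

Request:
servo_tool(
  rotation=[
    [0,0,0],
    [0,0,0],
    [0,0,0],
    [0,0,0],
  ],
  slide=[
    [0,0,-0.005],
    [0,0,-0.01],
    [0,0,-0.015],
    [0,0,-0.015],
  ],
  grip=[-1,-1,-1,-1],
)

```text
clock: 10.95
position: [511.0, -64.0, 71.3]
ee_rot: [-0.037, 0.999, -0.0, 0.0]
contact_force: [-1.0, -0.0, 5.4]
gripper_width: -0.0
grasp_force: 2.9
```

Request:
servo_tool(
  rotation=[
    [0,0,0],
    [0,0,0],
    [0,0,0],
    [0,0,0],
    [0,0,0],
  ],
  slide=[
    [0,0,-0.005],
    [0,0,-0.01],
    [0,0,-0.015],
    [0,0,-0.02],
    [0,0,-0.02],
  ],
  grip=[-1,-1,-1,-1,-1],
)

```text
clock: 11.58
position: [511.0, -64.0, 67.3]
ee_rot: [-0.037, 0.999, -0.0, 0.0]
contact_force: [-2.0, 0.0, 6.3]
gripper_width: -0.2
grasp_force: 3.0
```

Request:
servo_tool(
  rotation=[
    [0,0,0],
    [0,0,0],
    [0,0,0],
    [0,0,0],
  ],
  slide=[
    [0,0,-0.005],
    [0,0,-0.01],
    [0,0,-0.01],
    [0,0,-0.01],
  ],
  grip=[-1,-1,-1,-1],
)

```text
clock: 12.08
position: [511.1, -64.0, 66.0]
ee_rot: [-0.037, 0.999, -0.0, 0.0]
contact_force: [-3.3, 1.2, 11.4]
gripper_width: 0.0
grasp_force: 5.4
```

Request:
servo_tool(
  rotation=[
    [0,0,0],
    [0,0,0],
    [0,0,0],
  ],
  slide=[
    [0,0,-0.003],
    [0,0,-0.003],
    [0,0,-0.003],
  ],
  grip=[-1,-1,-1],
)

```text
clock: 12.45
position: [511.2, -64.0, 66.0]
ee_rot: [-0.037, 0.999, -0.0, 0.001]
contact_force: [-6.0, 0.8, 14.6]
gripper_width: -0.2
grasp_force: 7.2
```

Request:
servo_tool(
  rotation=[
    [0,0,0],
    [0,0,0],
    [0,0,0],
    [0,0,0],
    [0,0,0],
    [0,0,0],
    [0,0,0],
    [0,0,0],
  ],
  slide=[
    [0,0,0.1],
    [0,0,0.3],
    [-0.1,0.2,0.4],
    [-0.2,0.45,0.4],
    [-0.35,0.7,0.4],
    [-0.47,0.97,0.4],
    [-0.47,0.97,0.4],
    [-0.47,0.97,0.4],
  ],
  grip=[-1,-1,0,1,1,1,1,1],
)

```text
clock: 13.45
position: [416.7, 130.2, 143.8]
ee_rot: [-0.037, 0.999, 0.0, 0.0]
contact_force: [-0.1, -0.7, 0.5]
gripper_width: 85.6
grasp_force: 0.0
```

```bash
python3 - <<'E'
from h import *
st(); im,P=orange("wrist"); save("w4",im); orange("side")
E
```

```text
t 13.45 pos [416.7 130.2 143.8] F [-0.1 -0.7  0.5] w 85.6 g 0.0
[[-1.  -0.1  0. ]
 [-0.1  1.   0. ]
 [-0.   0.  -1. ]]
wrist [596.5 154.8] 4830 mid [346.4 304.   69.6] size [36.7 29.7  8.6] ztop 68.39344690857833
wrist [316.1 233.9] 1994 mid [409.9 130.1  65.8] size [31.7 45.9  5.3] ztop 66.34016876218075
wrist [ 58.3 334. ] 1463 mid [506.8 -59.   63.7] size [38.7 39.6  6.5] ztop 63.35253765351031
wrist [ 43.8 346.3] 110 mid [506.7 -58.1  66.3] size [25.1 22.5  3.5] ztop 66.47305782717126
wrist [ 18.3 360.3] 135 mid [514.3 -72.4  66.6] size [21.6 13.1  3.3] ztop 66.7308266785114
side [342.5 223.4] 269 mid [510.3 -59.4  66.8] size [43.9 46.   5.3] ztop 66.72589107001383
side [364.2 285.6] 442 mid [416.5 130.6  66.9] size [44.5 46.2  6.2] ztop 66.49600206962269
side [381.7 367.7] 537 mid [345.  312.6  68.7] size [39.2 32.3  8.3] ztop 67.57160034509639
side [332.9 395. ] 741 mid [411.6 392.1  64.9] size [45.6 46.8  6.1] ztop 64.66493079890296
side [275.4 391.9] 270 mid [499.8 421.   67.2] size [31.1 30.9  5.5] ztop 66.86837424350435
side [377.3 438.2] 350 mid [328.9 450.6  67.4] size [31.4 32.   5.7] ztop 67.07270342977873
```

Request:
servo_tool(
  rotation=[
    [0,0,0],
    [0,0,0],
    [0,0,0],
    [0,0,0],
    [0,0,0],
    [0,0,0],
    [0,0,0],
    [0,0,0],
  ],
  slide=[
    [0,0,-0.1],
    [0,0,-0.3],
    [0,0,-0.45],
    [0,0,-0.56],
    [0,0,-0.56],
    [0,0,-0.56],
    [0,0,-0.56],
    [0,0,-0.56],
  ],
  grip=[1,1,1,1,0.6,0.3,0.15,0.12],
)

```text
clock: 14.55
position: [417.3, 130.3, 32.5]
ee_rot: [-0.037, 0.999, 0.001, 0.001]
contact_force: [-0.4, -0.2, 0.3]
gripper_width: 47.9
grasp_force: 0.0
```

Request:
servo_tool(
  rotation=[
    [0,0,0],
    [0,0,0],
    [0,0,0],
    [0,0,0],
    [0,0,0],
    [0,0,0],
  ],
  slide=[
    [0,0,0],
    [0,0,0],
    [0,0,0],
    [0,0,0],
    [0,0,0],
    [0,0,0],
  ],
  grip=[0.1,0.09,0.08,0.07,0.062,0.062],
)

```text
clock: 15.3
position: [416.8, 129.9, 31.8]
ee_rot: [-0.037, 0.999, -0.0, -0.0]
contact_force: [-0.2, -1.5, 4.7]
gripper_width: 45.5
grasp_force: 13.1
```

Request:
servo_tool(
  rotation=[
    [0,0,0],
    [0,0,0],
    [0,0,0],
    [0,0,0],
    [0,0,0],
    [0,0,0],
    [0,0,0],
    [0,0,0],
  ],
  slide=[
    [0,0,0.05],
    [0,0,0.2],
    [0,0,0.4],
    [0,0,0.55],
    [0.05,-0.15,0.55],
    [0.15,-0.4,0.55],
    [0.25,-0.69,0.55],
    [0.25,-0.69,0.55],
  ],
  grip=[0.058,0.058,0.058,0.058,0.058,0.058,0.058,0.058],
)

```text
clock: 16.3
position: [467.3, -11.0, 141.7]
ee_rot: [-0.033, 0.999, 0.0, -0.0]
contact_force: [0.4, 0.1, -1.5]
gripper_width: 45.4
grasp_force: 17.3
```

Request:
servo_tool(
  rotation=[
    [0,0,0],
    [0,0,0],
    [0,0,0],
    [0,0,0],
    [0,0,0],
    [0,0,0],
  ],
  slide=[
    [0.1,-0.2,0],
    [0.2,-0.45,0],
    [0.25,-0.69,0],
    [0.25,-0.69,0],
    [0.25,-0.69,0],
    [0.25,-0.69,0],
  ],
  grip=[0.058,0.058,0.058,0.058,0.058,0.058],
)

```text
clock: 17.05
position: [516.6, -144.7, 141.8]
ee_rot: [-0.038, 0.999, 0.0, 0.0]
contact_force: [-0.1, 0.6, -1.8]
gripper_width: 45.1
grasp_force: 17.5
```

Request:
servo_tool(
  rotation=[
    [0,0,0],
    [0,0,0],
    [0,0,0],
    [0,0,0],
    [0,0,0],
    [0,0,0],
    [0,0,0],
    [0,0,0],
  ],
  slide=[
    [0,-0.006,-0.1],
    [0,-0.006,-0.22],
    [0,-0.006,-0.34],
    [0,-0.006,-0.42],
    [0,-0.006,-0.47],
    [0,-0.006,-0.5],
    [0,-0.006,-0.508],
    [0,-0.006,-0.508],
  ],
  grip=[0.058,0.058,0.058,0.058,0.058,0.058,0.058,0.058],
)

```text
clock: 18.05
position: [517.2, -147.1, 40.5]
ee_rot: [-0.037, 0.999, -0.0, 0.0]
contact_force: [-0.8, 0.3, -1.1]
gripper_width: 45.1
grasp_force: 17.5
```

Now lower the last bit, release, rise, shut and come down near the cap.

Request:
servo_tool(
  rotation=[
    [0,0,0],
    [0,0,0],
    [0,0,0],
    [0,0,0],
    [0,0,0],
    [0,0,0],
    [0,0,0],
    [0,0,0],
  ],
  slide=[
    [0,0,-0.005],
    [0,0,-0.007],
    [0,0,-0.007],
    [0,0,-0.005],
    [0,0,0.05],
    [0,0,0.2],
    [0,0,0.35],
    [0,0,0.35],
  ],
  grip=[0.058,0.058,0.15,0.4,0.4,0.4,0.4,0],
)

```text
clock: 19.05
position: [518.8, -147.3, 113.3]
ee_rot: [-0.037, 0.999, -0.0, 0.003]
contact_force: [0.5, 0.3, -1.9]
gripper_width: 43.3
grasp_force: 0.0
```

Request:
servo_tool(
  rotation=[
    [0,0,0],
    [0,0,0],
    [0,0,0],
    [0,0,0],
    [0,0,0],
    [0,0,0],
  ],
  slide=[
    [0,0,0],
    [0,0,0],
    [0,0,0],
    [0,0,0],
    [0,0,-0.07],
    [0,0,-0.1],
  ],
  grip=[-1,-1,-1,-1,-1,-1],
)

```text
clock: 19.8
position: [515.9, -147.1, 88.6]
ee_rot: [-0.037, 0.999, 0.0, -0.001]
contact_force: [0.2, 0.2, -0.1]
gripper_width: 0.1
grasp_force: 0.0
```

```bash
python3 - <<'E'
from h import *
st(); orange("wrist"); im,P=orange("side"); save("s5",im[120:300,240:540].repeat(2,0).repeat(2,1))
E
```

```text
t 19.8 pos [ 515.9 -147.1   88.6] F [ 0.2  0.2 -0.1] w 0.1 g 0.0
[[-1.  -0.1 -0. ]
 [-0.1  1.   0. ]
 [ 0.   0.  -1. ]]
wrist [478.7 278.5] 3820 mid [510.4 -64.4  66.1] size [46.1 46.3  5.8] ztop 66.40430646102944
wrist [315.6 273.3] 3079 mid [ 512.9 -146.5   73.6] size [37.9 45.4  5.6] ztop 74.08321430967271
wrist [336.7 285.2] 66 mid [ 510.2 -138.8   74.6] size [7.5 7.4 2.4] ztop 74.383007847323
side [348.3 202.4] 240 mid [ 516.6 -140.8   74.5] size [43.1 35.8  5.8] ztop 74.55794308479845
side [342.8 223.4] 281 mid [510.1 -61.1  67.2] size [45.3 42.6  6.3] ztop 66.77207840507785
side [381.8 367.7] 551 mid [346.2 313.4  68.7] size [37.6 33.1  7.9] ztop 67.62687628010426
side [332.9 395.1] 744 mid [411.8 392.2  65.1] size [45.9 44.4  6.4] ztop 64.70176013884279
side [275.3 391.9] 266 mid [500.4 420.6  67.3] size [31.3 31.7  5.3] ztop 66.97664381124262
side [377.2 438.2] 352 mid [328.9 450.1  67.1] size [31.4 31.2  5. ] ztop 67.02059658944373
```

View pics/s5.png

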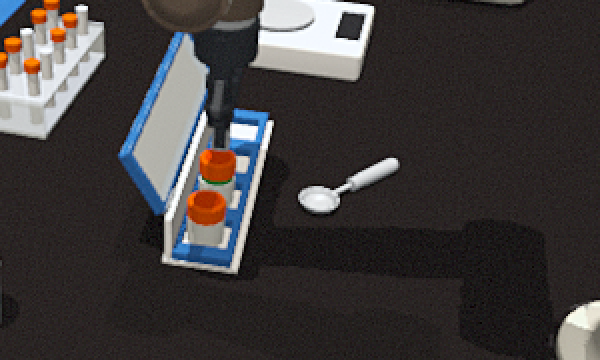

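Jar 1 (crop 207,215) shows no green any more, so it is home. Jar 2 (218,170) is upright in pocket 2 and proud, with its cap top at about 74 mm. Next I press it.

Request:
servo_tool(
  rotation=[
    [0,0,0],
    [0,0,0],
    [0,0,0],
    [0,0,0],
    [0,0,0],
    [0,0,0],
    [0,0,0],
    [0,0,0],
  ],
  slide=[
    [0,0,-0.03],
    [0,0,-0.06],
    [0,0,-0.07],
    [0,0,-0.08],
    [0,0,-0.085],
    [0,0,-0.09],
    [0,0,-0.095],
    [0,0,-0.095],
  ],
  grip=[-1,-1,-1,-1,-1,-1,-1,-1],
)

```text
clock: 20.9
position: [517.0, -147.2, 72.2]
ee_rot: [-0.037, 0.999, -0.0, 0.0]
contact_force: [-1.9, 1.1, 6.0]
gripper_width: 0.2
grasp_force: 3.0
```

Request:
servo_tool(
  rotation=[
    [0,0,0],
    [0,0,0],
    [0,0,0],
    [0,0,0],
    [0,0,0],
  ],
  slide=[
    [0,0,-0.005],
    [0,0,-0.01],
    [0,0,-0.015],
    [0,0,-0.02],
    [0,0,-0.02],
  ],
  grip=[-1,-1,-1,-1,-1],
)

```text
clock: 21.52
position: [517.0, -147.2, 68.3]
ee_rot: [-0.037, 0.999, -0.0, 0.0]
contact_force: [-1.5, 0.9, 6.2]
gripper_width: -0.1
grasp_force: 3.1
```

Request:
servo_tool(
  rotation=[
    [0,0,0],
    [0,0,0],
    [0,0,0],
    [0,0,0],
    [0,0,0],
    [0,0,0],
  ],
  slide=[
    [0,0,-0.005],
    [0,0,-0.01],
    [0,0,-0.015],
    [0,0,-0.017],
    [0,0,-0.018],
    [0,0,-0.018],
  ],
  grip=[-1,-1,-1,-1,-1,-1],
)

```text
clock: 22.28
position: [517.1, -147.3, 66.0]
ee_rot: [-0.037, 0.999, -0.0, 0.001]
contact_force: [-4.8, 2.2, 14.6]
gripper_width: -0.2
grasp_force: 7.1
```

Request:
servo_tool(
  rotation=[
    [0,0,0],
    [0,0,0],
    [0,0,0],
    [0,0,0],
    [0,0,0],
    [0,0,0],
    [0,0,0],
  ],
  slide=[
    [0,0,0.15],
    [0,0,0.4],
    [-0.03,0.2,0.45],
    [-0.06,0.45,0.45],
    [-0.1,0.7,0.45],
    [-0.1,0.8,0.45],
    [-0.1,0.8,0.45],
  ],
  grip=[-1,-1,-1,0,1,1,1],
)

```text
clock: 23.15
position: [496.9, 14.1, 153.8]
ee_rot: [-0.038, 0.999, 0.0, 0.0]
contact_force: [0.6, -0.2, -0.4]
gripper_width: 72.6
grasp_force: 0.0
```

Request:
servo_tool(
  rotation=[
    [0,0,0],
    [0,0,0],
    [0,0,0],
    [0,0,0],
    [0,0,0],
  ],
  slide=[
    [-0.05,0.25,0],
    [-0.1,0.5,0],
    [-0.15,0.75,0],
    [-0.2,1,0],
    [-0.2,1,0],
  ],
  grip=[1,1,1,1,1],
)

```text
clock: 23.78
position: [456.9, 214.9, 153.5]
ee_rot: [-0.038, 0.999, 0.0, 0.0]
contact_force: [-0.5, -0.3, -0.5]
gripper_width: 85.3
grasp_force: 0.0
```

Request:
servo_tool(
  rotation=[
    [0,0,0],
    [0,0,0],
    [0,0,0],
    [0,0,0],
    [0,0,0],
    [0,0,0],
  ],
  slide=[
    [-0.05,0.25,0],
    [-0.1,0.5,0],
    [-0.15,0.75,0],
    [-0.22,0.895,0],
    [-0.22,0.895,0],
    [-0.22,0.895,0],
  ],
  grip=[1,1,1,1,1,1],
)

```text
clock: 24.52
position: [413.3, 390.4, 153.3]
ee_rot: [-0.036, 0.999, -0.0, -0.0]
contact_force: [0.9, -0.4, -0.6]
gripper_width: 85.3
grasp_force: 0.0
```

```bash
python3 - <<'E'
from h import *
st(); im,_=orange("wrist"); save("w6",im); im,P=orange("side"); save("s6",im)
E
```

```text
t 24.52 pos [413.3 390.4 153.3] F [ 0.9 -0.4 -0.6] w 85.3 g 0.0
[[-1.  -0.1 -0. ]
 [-0.1  1.  -0. ]
 [ 0.  -0.  -1. ]]
wrist [206.2 127.8] 3681 mid [346.5 311.6  68.4] size [38.  33.7  7.7] ztop 67.32820310291048
wrist [317.2 235.2] 3090 mid [411.9 392.   64.2] size [45.6 46.1  5.4] ztop 64.65780469992156
wrist [349.3 358. ] 1252 mid [499.4 420.6  67.3] size [32.2 31.4  4.2] ztop 66.93528707452094
side [381.7 367.6] 529 mid [345.8 313.3  68.9] size [37.5 32.1  8.6] ztop 67.23837311907087
side [332.8 395.1] 740 mid [411.7 393.   65.5] size [45.1 45.2  7. ] ztop 64.59992882373973
side [275.5 392. ] 271 mid [499.5 421.4  67.6] size [32.1 31.5  6.3] ztop 66.81208493647135
side [377.3 438.3] 350 mid [328.8 449.8  67.4] size [31.2 32.1  6.2] ztop 66.99098116818466
```

View pics/w6.png

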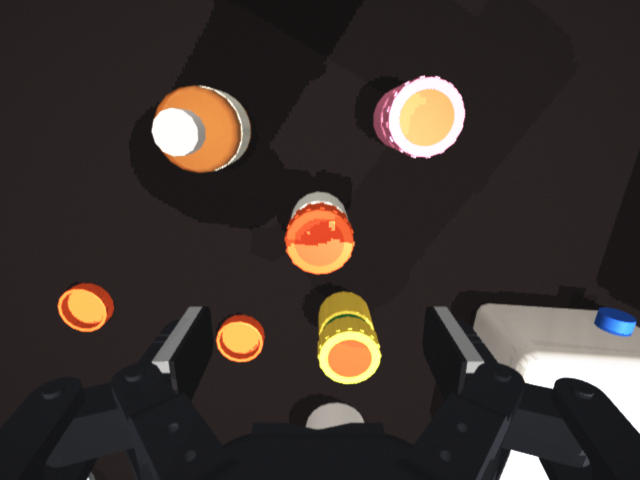

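The wrist view shows jar 3 at (319,240), free of its neighbours, within 2 mm of the TCP. Next I grasp it.

Request:
servo_tool(
  rotation=[
    [0,0,0],
    [0,0,0],
    [0,0,0],
    [0,0,0],
    [0,0,0],
    [0,0,0],
    [0,0,0],
    [0,0,0],
  ],
  slide=[
    [-0.005,0.007,-0.1],
    [-0.005,0.007,-0.3],
    [-0.005,0.007,-0.48],
    [-0.005,0.007,-0.608],
    [-0.005,0.007,-0.608],
    [-0.005,0.007,-0.608],
    [-0.005,0.007,-0.608],
    [-0.005,0.007,-0.608],
  ],
  grip=[1,1,1,1,0.6,0.3,0.15,0.12],
)

```text
clock: 25.62
position: [412.2, 393.3, 33.0]
ee_rot: [-0.037, 0.999, 0.001, 0.0]
contact_force: [0.4, -1.5, 0.3]
gripper_width: 48.0
grasp_force: 0.6
```

Request:
servo_tool(
  rotation=[
    [0,0,0],
    [0,0,0],
    [0,0,0],
    [0,0,0],
    [0,0,0],
    [0,0,0],
  ],
  slide=[
    [0,0,0],
    [0,0,0],
    [0,0,0],
    [0,0,0],
    [0,0,0],
    [0,0,0],
  ],
  grip=[0.1,0.09,0.08,0.07,0.062,0.062],
)

```text
clock: 26.38
position: [411.8, 393.1, 32.0]
ee_rot: [-0.037, 0.999, -0.0, -0.0]
contact_force: [-0.7, -2.5, 2.4]
gripper_width: 45.5
grasp_force: 12.8
```

Request:
servo_tool(
  rotation=[
    [0,0,0],
    [0,0,0],
    [0,0,0],
    [0,0,0],
    [0,0,0],
    [0,0,0],
    [0,0,0],
  ],
  slide=[
    [0,0,0.05],
    [0,0,0.2],
    [0,0,0.4],
    [0,0,0.6],
    [0,-0.15,0.6],
    [0,-0.4,0.6],
    [0,-0.5,0.6],
  ],
  grip=[0.058,0.058,0.058,0.058,0.058,0.058,0.058],
)

```text
clock: 27.25
position: [411.2, 291.4, 152.2]
ee_rot: [-0.036, 0.999, 0.0, -0.0]
contact_force: [1.3, 0.1, -2.1]
gripper_width: 45.4
grasp_force: 16.9
```

Request:
servo_tool(
  rotation=[
    [0,0,0],
    [0,0,0],
    [0,0,0],
    [0,0,0],
    [0,0,0],
  ],
  slide=[
    [0.05,-0.2,0],
    [0.1,-0.4,0],
    [0.15,-0.65,0],
    [0.2,-0.9,0],
    [0.2,-0.9,0],
  ],
  grip=[0.058,0.058,0.058,0.058,0.058],
)

```text
clock: 27.88
position: [452.2, 111.0, 152.1]
ee_rot: [-0.035, 0.999, 0.0, 0.0]
contact_force: [0.5, 0.0, -2.0]
gripper_width: 45.6
grasp_force: 16.9
```

Request:
servo_tool(
  rotation=[
    [0,0,0],
    [0,0,0],
    [0,0,0],
    [0,0,0],
    [0,0,0],
  ],
  slide=[
    [0.05,-0.2,0],
    [0.1,-0.4,0],
    [0.15,-0.65,0],
    [0.2,-0.9,0],
    [0.2,-0.9,0],
  ],
  grip=[0.058,0.058,0.058,0.058,0.058],
)

```text
clock: 28.5
position: [492.9, -68.5, 151.9]
ee_rot: [-0.035, 0.999, 0.0, 0.001]
contact_force: [-0.1, -0.8, -0.9]
gripper_width: 45.7
grasp_force: 17.1
```

Request:
servo_tool(
  rotation=[
    [0,0,0],
    [0,0,0],
    [0,0,0],
    [0,0,0],
    [0,0,0],
    [0,0,0],
    [0,0,0],
  ],
  slide=[
    [0.05,-0.2,0],
    [0.1,-0.4,0],
    [0.15,-0.65,0],
    [0.15,-0.81,0],
    [0.15,-0.81,0],
    [0.15,-0.81,0],
    [0.15,-0.81,0],
  ],
  grip=[0.058,0.058,0.058,0.058,0.058,0.058,0.058],
)

```text
clock: 29.38
position: [522.2, -227.4, 152.1]
ee_rot: [-0.038, 0.999, 0.0, 0.0]
contact_force: [0.4, -0.8, -0.9]
gripper_width: 45.5
grasp_force: 17.1
```

Request:
servo_tool(
  rotation=[
    [0,0,0],
    [0,0,0],
    [0,0,0],
    [0,0,0],
    [0,0,0],
    [0,0,0],
    [0,0,0],
    [0,0,0],
  ],
  slide=[
    [0,-0.004,-0.1],
    [0,-0.004,-0.26],
    [0,-0.004,-0.4],
    [0,-0.004,-0.48],
    [0,-0.004,-0.53],
    [0,-0.004,-0.55],
    [0,-0.004,-0.557],
    [0,-0.004,-0.557],
  ],
  grip=[0.058,0.058,0.058,0.058,0.058,0.058,0.058,0.058],
)

```text
clock: 30.38
position: [522.2, -229.7, 41.1]
ee_rot: [-0.037, 0.999, -0.0, 0.001]
contact_force: [0.1, 0.1, -1.4]
gripper_width: 45.4
grasp_force: 17.2
```

Request:
servo_tool(
  rotation=[
    [0,0,0],
    [0,0,0],
    [0,0,0],
    [0,0,0],
    [0,0,0],
    [0,0,0],
    [0,0,0],
    [0,0,0],
  ],
  slide=[
    [0,0,-0.005],
    [0,0,-0.007],
    [0,0,-0.007],
    [0,0,-0.005],
    [0,0,0.05],
    [0,0,0.2],
    [0,0,0.35],
    [0,0,0.35],
  ],
  grip=[0.058,0.058,0.15,0.4,0.4,0.4,0.4,0],
)

```text
clock: 31.38
position: [523.8, -230.0, 114.0]
ee_rot: [-0.037, 0.999, -0.001, 0.003]
contact_force: [-0.3, -0.4, -1.1]
gripper_width: 43.6
grasp_force: 0.0
```

Request:
servo_tool(
  rotation=[
    [0,0,0],
    [0,0,0],
    [0,0,0],
    [0,0,0],
    [0,0,0],
    [0,0,0],
  ],
  slide=[
    [0,0,0],
    [0,0,0],
    [0,0,0],
    [0,0,0],
    [0,0,-0.07],
    [0,0,-0.1],
  ],
  grip=[-1,-1,-1,-1,-1,-1],
)

```text
clock: 32.12
position: [520.9, -229.3, 88.9]
ee_rot: [-0.037, 0.999, 0.0, -0.001]
contact_force: [-0.3, 0.0, -0.2]
gripper_width: -0.1
grasp_force: 0.0
```

```bash
python3 - <<'E'
from h import *
st(); orange("wrist"); im,P=orange("side")
E
```

```text
t 32.12 pos [ 520.9 -229.3   88.9] F [-0.3  0.  -0.2] w -0.1 g 0.0
[[-1.  -0.1 -0. ]
 [-0.1  1.   0. ]
 [ 0.   0.  -1. ]]
wrist [611.8 280.9] 4616 mid [511.7 -74.6  65.9] size [43.2 26.8  5.5] ztop 66.47860449751431
wrist [473.2 278.3] 5348 mid [ 516.6 -147.5   65.8] size [45.6 45.5  5.3] ztop 66.46809102050892
wrist [316.  272.7] 4237 mid [ 517.7 -229.3   71.8] size [37.8 45.2  5.2] ztop 72.435230187027
side [353.8 185.7] 213 mid [ 522.  -223.3   73.2] size [46.1 41.1  6.9] ztop 72.61479409402506
side [348.3 204.3] 245 mid [ 516.8 -144.3   66.7] size [44.7 41.5  5.4] ztop 66.62750148687502
side [342.8 223.3] 280 mid [510.2 -62.2  67.1] size [44.  43.9  6.2] ztop 66.57991113682586
side [381.9 367.7] 550 mid [345.9 311.6  68.7] size [39.7 32.3  8.2] ztop 67.32965853303102
side [275.3 391.9] 267 mid [500.  421.6  67.2] size [30.8 30.9  5.4] ztop 66.8757287607042
side [377.2 438.2] 352 mid [329.  450.   67.7] size [31.5 31.8  6.4] ztop 67.13537322200233
```

Jar 3 is seated with its cap top at 72.5 mm, and jars 1 and 2 read 66.5 mm, so they are home. Next I press cap 3.

Request:
servo_tool(
  rotation=[
    [0,0,0],
    [0,0,0],
    [0,0,0],
    [0,0,0],
    [0,0,0],
    [0,0,0],
    [0,0,0],
    [0,0,0],
  ],
  slide=[
    [0,0,-0.03],
    [0,0,-0.06],
    [0,0,-0.075],
    [0,0,-0.085],
    [0,0,-0.09],
    [0,0,-0.095],
    [0,0,-0.1],
    [0,0,-0.1],
  ],
  grip=[-1,-1,-1,-1,-1,-1,-1,-1],
)

```text
clock: 33.22
position: [522.0, -229.6, 71.6]
ee_rot: [-0.037, 0.999, -0.0, 0.0]
contact_force: [-1.5, 0.8, 4.8]
gripper_width: 0.3
grasp_force: 2.7
```

Request:
servo_tool(
  rotation=[
    [0,0,0],
    [0,0,0],
    [0,0,0],
    [0,0,0],
    [0,0,0],
  ],
  slide=[
    [0,0,-0.005],
    [0,0,-0.01],
    [0,0,-0.015],
    [0,0,-0.02],
    [0,0,-0.02],
  ],
  grip=[-1,-1,-1,-1,-1],
)

```text
clock: 33.85
position: [522.0, -229.7, 67.8]
ee_rot: [-0.037, 0.999, -0.0, 0.0]
contact_force: [-1.5, 0.3, 6.6]
gripper_width: -0.3
grasp_force: 3.1
```

Request:
servo_tool(
  rotation=[
    [0,0,0],
    [0,0,0],
    [0,0,0],
    [0,0,0],
    [0,0,0],
    [0,0,0],
  ],
  slide=[
    [0,0,-0.005],
    [0,0,-0.01],
    [0,0,-0.013],
    [0,0,-0.015],
    [0,0,-0.016],
    [0,0,-0.016],
  ],
  grip=[-1,-1,-1,-1,-1,-1],
)

```text
clock: 34.6
position: [522.2, -229.7, 66.0]
ee_rot: [-0.037, 0.999, -0.001, 0.001]
contact_force: [-3.6, 2.6, 13.4]
gripper_width: 0.1
grasp_force: 6.9
```

Cap 3 is home. Now for the cover: I go up and over to behind it.

Request:
servo_tool(
  rotation=[
    [0,0,0],
    [0,0,0],
    [0,0,0],
    [0,0,0],
    [0,0,0],
    [0,0,0],
    [0,0,0],
    [0,0,0],
  ],
  slide=[
    [0,0,0.15],
    [0,0,0.4],
    [0,0,0.62],
    [0,0,0.65],
    [0.2,0.1,0.65],
    [0.45,0.2,0.65],
    [0.64,0.26,0.65],
    [0.64,0.26,0.65],
  ],
  grip=[-1,-1,-1,-1,-1,-1,-1,-1],
)

```text
clock: 35.6
position: [651.2, -176.2, 190.6]
ee_rot: [-0.038, 0.999, 0.0, -0.001]
contact_force: [-0.7, 1.1, -1.4]
gripper_width: -0.1
grasp_force: 0.0
```

```bash
python3 - <<'E'
from h import *
st(); im,_=cloud("side"); save("s7",im[60:360,200:600].repeat(2,0).repeat(2,1))
im,P=orange("wrist"); save("w7",im)
# cover edge: highest points in the cover area
q=P.reshape(-1,3); q=q[(q[:,2]>100)&(q[:,2]<170)&(q[:,1]>-345)&(q[:,1]<-20)]
m=q[q[:,2]>np.percentile(q[:,2],95)-3]; print(len(q),np.median(m,0),m.max(0))
m=(q-[520,-187.5,0])@[[.997,0],[.073,0],[0,1]]; print(np.percentile(m,[1,50,99],axis=0))
E
```

```text
t 35.6 pos [ 651.2 -176.2  190.6] F [-0.7  1.1 -1.4] w -0.1 g 0.0
[[-1.  -0.1 -0. ]
 [-0.1  1.   0. ]
 [ 0.   0.  -1. ]]
wrist [252.5  38.1] 4389 mid [ 523.6 -228.5   66.6] size [45.6 45.9  6.1] ztop 66.53485830891024
wrist [371.8  36.8] 4272 mid [ 517.3 -150.    66.6] size [45.3 45.6  6. ] ztop 66.6148049667402
wrist [502.5  38.1] 4327 mid [511.3 -64.6  66.6] size [45.6 45.6  5.8] ztop 66.67117280174578
wrist [ 20.3 407.7] 289 mid [ 810.2 -406.1   97.6] size [15.6 19.6  4.6] ztop 97.79624675698484
wrist [ 82.6 410.2] 281 mid [ 808.4 -356.4   97.5] size [13.3 20.1  4.9] ztop 97.36345957826046
wrist [199.8 414.2] 76 mid [ 804.3 -261.3   97.3] size [3.  9.3 4.5] ztop 97.17804380412807
wrist [ 22.1 451.6] 87 mid [ 854.  -411.    97.6] size [ 4.2 10.9  4.6] ztop 97.81240283587425
45783 [ 606.7 -180.   146.8] [624.3 -20.  150.4]
[[ 57.3 100.8]
 [ 77.1 134.1]
 [ 95.2 148.7]]
```

View pics/s7.png

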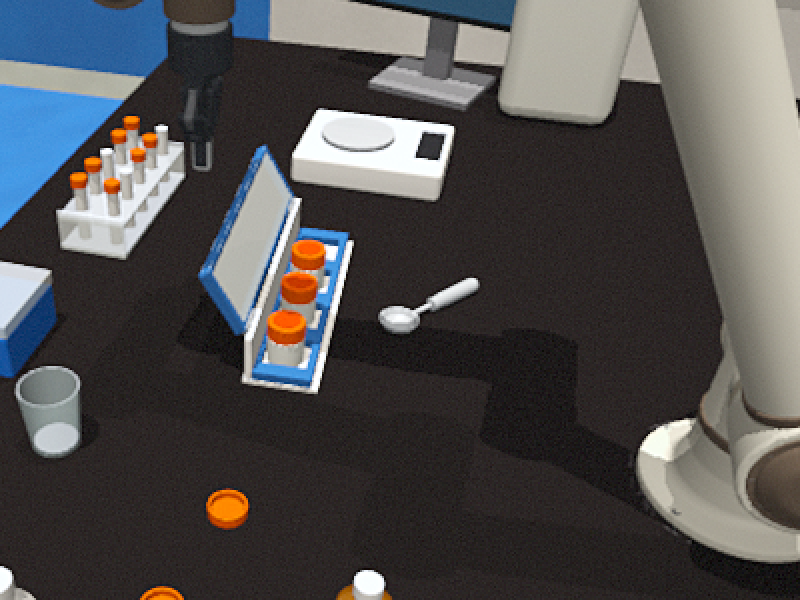

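All caps read 66.5 mm and no green shows on the jars at crop (286,340), (299,295) and (308,262). The cover leans back and the tool is behind it. I lower it and push forward.

Request:
servo_tool(
  rotation=[
    [0,0,0],
    [0,0,0],
    [0,0,0],
    [0,0,0],
    [0,0,0],
    [0,0,0],
    [0,0,0],
    [0,0,0],
  ],
  slide=[
    [0,0,-0.15],
    [0,0,-0.3],
    [0,0,-0.35],
    [-0.06,-0.0045,-0.35],
    [-0.12,-0.009,-0.35],
    [-0.18,-0.0135,-0.35],
    [-0.24,-0.018,-0.35],
    [-0.3,-0.0225,-0.35],
  ],
  grip=[-1,-1,-1,-1,-1,-1,-1,-1],
)

```text
clock: 36.7
position: [589.5, -182.1, 124.5]
ee_rot: [-0.037, 0.999, -0.0, 0.001]
contact_force: [2.5, -0.1, 1.3]
gripper_width: -0.1
grasp_force: 1.2
```

Request:
servo_tool(
  rotation=[
    [0,0,0],
    [0,0,0],
    [0,0,0],
    [0,0,0],
    [0,0,0],
  ],
  slide=[
    [-0.05,-0.004,0],
    [-0.1,-0.008,0],
    [-0.15,-0.012,0],
    [-0.2,-0.016,0],
    [-0.2,-0.016,0],
  ],
  grip=[-1,-1,-1,-1,-1],
)

```text
clock: 37.33
position: [547.5, -185.4, 122.7]
ee_rot: [-0.036, 0.999, 0.0, -0.002]
contact_force: [-0.0, 0.5, -0.5]
gripper_width: 0.3
grasp_force: 0.0
```

Request:
servo_tool(
  rotation=[
    [0,0,0],
    [0,0,0],
    [0,0,0],
    [0,0,0],
  ],
  slide=[
    [-0.04,-0.003,0],
    [-0.08,-0.006,0],
    [-0.13,-0.01,0],
    [-0.13,-0.01,0],
  ],
  grip=[-1,-1,-1,-1],
)

```text
clock: 37.83
position: [522.1, -187.3, 123.2]
ee_rot: [-0.037, 0.999, 0.0, -0.001]
contact_force: [-0.5, 0.4, -0.5]
gripper_width: -0.1
grasp_force: 0.0
```

```bash
python3 - <<'E'
from h import *
st(); im,P=cloud("side"); save("s8",im[60:360,200:600].repeat(2,0).repeat(2,1))
E
```

```text
t 37.83 pos [ 522.1 -187.3  123.2] F [-0.5  0.4 -0.5] w -0.1 g 0.0
[[-1.  -0.1 -0. ]
 [-0.1  1.   0. ]
 [ 0.   0.  -1. ]]
```

View pics/s8.png

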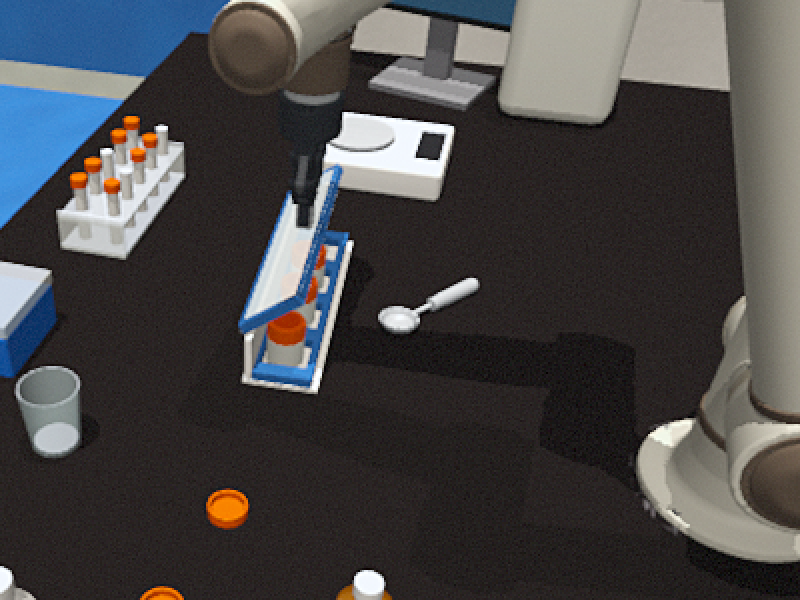

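The cover is now tilted forward at about 0.7 rad with the fingertips on its outer face. I press straight down on it.

Request:
servo_tool(
  rotation=[
    [0,0,0],
    [0,0,0],
    [0,0,0],
    [0,0,0],
    [0,0,0],
    [0,0,0],
  ],
  slide=[
    [0,0,-0.04],
    [-0.01,0,-0.08],
    [-0.02,0,-0.12],
    [-0.03,0,-0.15],
    [-0.05,0,-0.18],
    [-0.05,0,-0.185],
  ],
  grip=[-1,-1,-1,-1,-1,-1],
)

```text
clock: 38.62
position: [513.3, -187.1, 85.7]
ee_rot: [-0.037, 0.999, 0.0, -0.001]
contact_force: [-0.2, -0.5, 2.5]
gripper_width: 0.3
grasp_force: 0.6
```

Request:
servo_tool(
  rotation=[
    [0,0,0],
    [0,0,0],
    [0,0,0],
    [0,0,0],
  ],
  slide=[
    [-0.04,0,-0.01],
    [-0.08,0,-0.018],
    [-0.08,0,-0.022],
    [-0.08,0,-0.022],
  ],
  grip=[-1,-1,-1,-1],
)

```text
clock: 39.12
position: [496.0, -187.2, 82.1]
ee_rot: [-0.037, 0.999, 0.0, -0.002]
contact_force: [-3.2, 1.0, 5.4]
gripper_width: -0.0
grasp_force: 2.6
```

Request:
servo_tool(
  rotation=[
    [0,0,0],
    [0,0,0],
    [0,0,0],
    [0,0,0],
  ],
  slide=[
    [0,0,-0.005],
    [0,0,-0.01],
    [0,0,-0.012],
    [0,0,-0.012],
  ],
  grip=[-1,-1,-1,-1],
)

```text
clock: 39.62
position: [496.1, -187.2, 81.9]
ee_rot: [-0.037, 0.999, -0.0, -0.002]
contact_force: [-7.8, 3.7, 19.0]
gripper_width: -0.3
grasp_force: 9.3
```

Request:
servo_tool(
  rotation=[
    [0,0,0],
    [0,0,0],
    [0,0,0],
    [0,0,0],
    [0,0,0],
    [0,0,0],
    [0,0,0],
  ],
  slide=[
    [0,0,0.05],
    [0,0,0.2],
    [0,0,0.45],
    [-0.1,-0.2,0.6],
    [-0.2,-0.5,0.6],
    [-0.3,-0.75,0.6],
    [-0.3,-0.75,0.6],
  ],
  grip=[-1,-1,-1,-1,-1,-1,-1],
)

```text
clock: 40.5
position: [436.1, -339.9, 199.1]
ee_rot: [-0.034, 0.999, 0.0, -0.0]
contact_force: [-0.4, -0.0, 0.0]
gripper_width: 0.2
grasp_force: 0.0
```

```bash
python3 - <<'E'
from h import *
st(); im,P=cloud("side"); save("s9",im)
X=(P-[520,-187.5,0])@np.array([[.997,-.073,0],[.073,.997,0],[0,0,1]]).T.T
X=np.stack([(P-[520,-187.5,0])@[.997,.073,0],(P-[520,-187.5,0])@[-.073,.997,0],P[...,2]],-1)
T,_=None,None
im2,P2=cloud("top"); Y=np.stack([(P2-[520,-187.5,0])@[.997,.073,0],(P2-[520,-187.5,0])@[-.073,.997,0],P2[...,2]],-1)
for Q in (X,Y):
    for a,b in ((-40,-33),(38,44)):
        m=(Q[...,0]>a)&(Q[...,0]<b)&(abs(Q[...,1])<160)&(Q[...,2]>60); print(a,m.sum(),np.percentile(Q[m][:,2],[10,50,90]) if m.sum() else None)
E
```

```text
t 40.5 pos [ 436.1 -339.9  199.1] F [-0.4 -0.   0. ] w 0.2 g 0.0
[[-1.  -0.1 -0. ]
 [-0.1  1.   0. ]
 [ 0.   0.  -1. ]]
-40 325 [ 81.7  84.4 516.7]
38 130 [81.4 82.9 84.3]
-40 721 [ 81.7 527.  548.3]
38 175 [79.7 83.2 86.3]
```

View pics/s9.png

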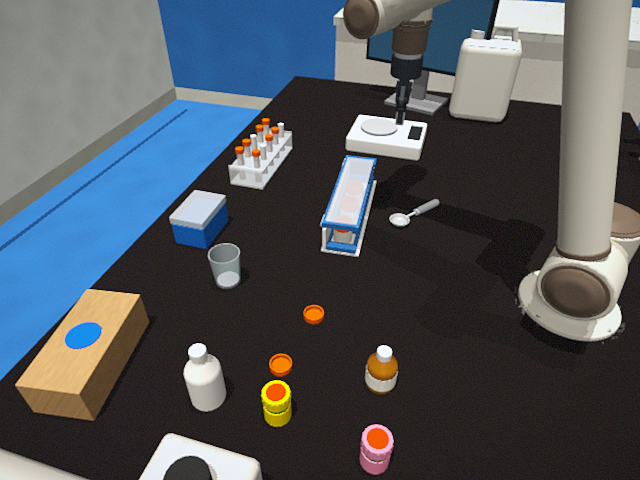

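The cover at (350,190) lies level and shut: tool contact stopped at 81.9 mm under 19 N, and depth reads about 82–84 mm at both edges. The bystanders are where they were and the robot is clear, so I hand the job in.

```bash
python3 -c "
from h import *
print(job_done())"
```

```text
the job is handed in; nothing more can be done
None
```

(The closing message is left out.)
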